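# Dock a gel tank behind a drop-bar gate

## Task

Dock the gel tank for its run: lift the red-knobbed drop bar over its catch and swing the guard's gate wide open, slide the tank flat along the bench through the gateway, sockets first, until it is fully home against the grey terminal block, then swing the gate shut and let the bar drop back behind the catch. The gel lies loose in the tank, so do not lift or tip the tank, and leave the other things on the bench where they are.

Things in the scene. Friction and masses are not known exactly. Their poses are not given: they have to be found in the camera images.
- guard: Fixed open-topped bay of aluminium posts and clear panels, 115 mm high. Origin: middle of its 164 mm wide gateway, on the bench, at the posts' front faces. +x points in through the gateway, +y to the hinge side, z up. It spans x 0 to 250, y -104 to 104 mm. No floor: the tank slides on the bench between white guide strips 14 mm high, 115 mm apart (132 mm at the gateway), centred on y = 0.
- dock (a point): Middle of the front face of the grey terminal block (84 mm wide, 52 mm high) at the back of the bay, 34 mm above the bench, at (200, 0, 34) mm in the guard's frame, same axes. The tank's socket end (tank_rear) belongs here, touching the block.
- gate_hinge (a point): On the gate's vertical hinge axis, at (-4, 82, 100) mm in the guard's frame; does not move with the gate.
- gate (a joint): Gate angle, rad: 0 shut (stop), grows as the free end swings out (to the guard's -x), stop at 1.75; the gateway is clear from about 1.6. The gate is 161 mm wide and 113 mm high, 0.45 kg, on a light hinge with enough friction (0.06 N m) to stay where it is left. While the bar lies behind its catch it will not open.
- latch (a joint): Drop bar angle, rad: 0 level on its rest, grows as its knob end is lifted, stop at 0.7; let go it falls to 0 by its weight (0.16 kg), wherever the gate stands. Steel bar 8 x 18 x 177 mm along the gate's front near its top; gate shut, its end lies behind the tongue of the catch and is clear of it above 0.12 rad (0.3 is comfortable).
- knob (a point): Middle of the red round knob (upright, 24 mm diameter, 40 mm high) above the bar: 150 mm above the bench, bar down. Nothing near is higher than 118 mm. Pinch it from above, best across the gate, and turn the grip along with the gate. Gate shut, bar down: at (-10, -65, 150) mm in the guard's frame, 115 mm from pivot along the bar and 50 mm above it, 147 mm from the hinge axis.
- pivot (a point): On the horizontal axis on which the drop bar turns; moves with the gate. 100 mm above the bench, 32 mm from the hinge axis along the gate and 6 mm in front of it. Its x is the pivot axis, normal to the gate (the guard's x when shut); y runs along the gate towards the hinge.
- catch (a point): The yellow catch on the free-end post: a tongue in front of the bar's end, its top 108 mm above the bench. This point is behind the tongue, at that height, at (-10, -93, 108) mm in the guard's frame; the bar's end drops here. The tongue's outer face is a 33 degree ramp, so a gate pushed shut with the bar down also lifts the bar over it.
- tank: Loose lidded clear gel tank with green inner gates, 165 mm long (x), 105 mm wide (y), 65 mm high, with a yellow fin handle on top; about 0.7 kg. Origin: centre of its underside. +x points to its socket end (red and black sockets), z up. It starts outside the bay, flat on the bench, its socket end turned roughly towards the bay.
- tank_rear (a point): Middle of the tank's socket-end face, 82.5 mm from its centre along its x, 34 mm above the bench.
- tank_handle (a point): Grip point on the fin handle, 84 mm above the bench, over the tank's centre. The fin is 90 mm long along the tank's x, 14 mm thick along its y, and stands 31 mm above the lid (65 to 96 mm above the bench).
- tube_rack: Bystander: green tube rack, 165 x 85 x 40 mm; origin centre of underside. Leave alone.
- tip_box: Bystander: grey tip box with pink deck and clear raised lid, 125 x 120 x 110 mm. Leave alone.
- wash_bottle: Bystander: white wash bottle, 68 mm diameter, 200 mm high. Leave alone.
- reagent: Bystander: amber bottle with black cap, 58 mm diameter, 105 mm high. Leave alone.
- vortexer: Bystander: blue vortex mixer, 180 x 125 x 104 mm. Leave alone.
- pipette: Bystander: white and yellow pipette lying on the bench, 250 mm long. Leave alone.
- jar: Bystander: glass jar with white lid, 100 mm diameter, 135 mm high. Leave alone.
- comb_tray: Bystander: spare casting tray with comb, 110 x 85 x 40 mm. Leave alone.
There are look-alikes about, which are no part of the job. What is shaped like the tank but orange is not meant.

How it is judged:
By the outcome, as a careful person would: the job done as asked, in the order asked, and still so for the second after the job is handed in, with the robot touching nothing.
It also fails if it takes over 72 s, if anything falls off the work surface, if the arm or the gripper's body presses on something with over 40 N, if the wrist force passes 120 N, or if a joint passes its speed limit or range.

## Robot

A 6-joint arm with a two-finger parallel gripper is mounted at the origin on the work surface. World frame = base frame: x ahead of the robot, y to its left, z up, the work surface at z = 0. Lengths are in m, angles in rad, forces in N, time in s.
With the tool pointing down it reaches from about 0.15 to 0.775 m from the base axis. Payload 6.1 kg.
Tool frame: the origin (TCP) lies on the front face of the gripper's body, between the roots of the fingers; the fingertips stand 73 mm ahead of it and the grasp point (between the pads) lies 54 mm ahead of it; z points along the fingers, y is the line along which they close (so a half turn about z gives the same grasp; the last joint's range is limited). The gripper opens to 85 mm and grips with 20 to 120 N. Pads are 22 mm wide; open, the fingers measure 114 mm over their backs; the gripper's body (76 mm by 85 mm) begins 54 mm behind the grasp point. The pads swing forward as they close: fully open they stand 13 mm farther back than shut.
Start: joints at [-1.15, 0.126, -0.04, 1.405, 0, 1.571], TCP at [0.214, -0.479, 0.304] pointing down, gripper open.
Joint ranges: [-2.72, 2.72], [-0.95, 1.95], [-1.27, 1.35], [-1.78, 2.02], [-1.46, 1.47], [-3.14, 3.14]. Speed limits (rad/s): [2.39, 2.39, 3.01, 3.14, 3.14, 3.14].

## Interface

Orientations are given as a rotation vector (axis times angle).
In Python, from rig import r, vision, look_for, pinpoint gives the robot as it stands. The module is installed in compiled form; this text tells all that it offers.
- The arm moves only by the tool apply_moves, never from a script. Its argument "motion" is text: rows parted by semicolons, each of 7 numbers parted by spaces: the turn, a rotation vector about the world's x, y, z scaled (see below), then the shift along the world's x, y, z scaled (see below), then the gripper command: -1 is fully open, 1 is shut, values between are in proportion. In form: wx wy wz tx ty tz claw; .... A call has 1 to 12 rows; each row is the pose to reach, as a shift and turn from the pose commanded when the call began, turning the shorter way round; what a row does not reach only later rows make up. The controller multiplies each number of a shift by 500 mm and each number of a turn by pi rad. A row lasts 1/10 s, in which the tool goes at most 50 mm and 8.59 degrees, less where a joint would pass 70% of its speed; a pose out of reach is approached as far as the arm can. A call with a number of a shift or a turn outside -1 to 1 is refused whole. A call with a gripper value outside its range is refused whole. The fingers move at their own pace and stop on an object; the grip force is fixed at half the most. Time passes only in rows, so rows that repeat a pose let the fingers close. It gives the time, the measured TCP pose, the force, the opening and the grip force at its end, in the units of the state.
- r.get_state(): the state, without advancing time (a new reading comes with each control period).
- vision.grab_frame(name): name is "scene" or "top" or "wrist"; returns (picture, depth): 420x560x3 uint8, red, green, blue; 420x560 float32, m along the optical axis (not along the pixel's ray), 0 where there is no reading.
- vision.camera_params(name): a dict with "fx", "fy", "cx", "cy" (pixels), "eye" and "rotation" of the camera in the world; the wrist camera has in their place "T_tool_cam" (4x4, takes a point from camera to tool coordinates, whose origin is the TCP and whose axes are the flange's). Camera axes: x right, y down, z forward; pixel columns grow to the right and rows downward; lengths in m; the calibration is good to about 2 mm. The wrist camera is an equidistant fisheye: a pixel r from the principal point sees the ray r / f radians off the axis. A picture is of the moment at which its call begins: read the wrist's pose just before it. camera_params takes no time and is no camera call.
- r.finish_job(): hands the job in; it is judged then, once.
Trained networks look in the newest picture that a camera, given by its name, has taken for a name from the list of things; names that differ only in an ending like _2 or _b are one class to them, and where a whole thing is asked for, a point or a joint stands for the part that bears it (a point fixed in the world has none). Each returns a list of dicts, best first, with "confidence" (0 to 1); they miss things now and then, are a little off and sometimes report something else, mostly with a low value. They report only what shows in the picture. A call takes as long as a camera call. They do not tell look-alikes from the thing itself.
- look_for(camera, target): "bbox" ([left, top, width, height] in pixels, round what is visible of it).
- pinpoint(camera, target): "xy" ([column, row] in pixels: a listed point, or the origin of a listed thing).
The state is a dict: "clock": time; "joints": joint angles; "qd": joint speeds; "tau": joint torques, N m; "eef_pos": TCP position; "orientation": TCP orientation; "force": force on the tool from outside, world axes, zero at the start; "moment": the same for the moment, N m; "width": finger opening in m; "finger_force": force on a finger pad.
Only numpy, scipy, OpenCV 4.12 (cv2) and the standard library are available. Lean on these libraries where they do the work, as an engineer would, in place of code of your own. Each camera call takes 0.05 s, during which the arm holds its last target. There are 200 camera calls.

## Working session

There is one attempt and no reset: what is moved stays moved. The work goes in short steps, Python scripts to look and compute and a tool call to move; the robot and the scene stay as the last step left them, time stands still between calls to the robot, and variables do not carry over. Pictures are saved under pics/ and viewed, at most 10 in all, crops included, and the job is handed in when it is done.

Besides the shell and the picture viewer there is one more tool, called after ">>>" by a JSON object that holds its "api" and its "payload", one argument or row to a line. apply_moves: Moves the arm, as the interface text tells. Shifts and turns lie within -1 to 1; 1 stands for 500 mm of shift or pi rad of turn. Its arguments: {"type":"object","properties":{"motion":{"type":"string"}},"required":["motion"]}

```bash
mkdir -p pics
cat > h.py <<'E'
import numpy as np, cv2
from rig import r, vision, look_for, pinpoint
from scipy.spatial.transform import Rotation as R
def ray_pt(cam,uv,z=None,d=None):
    p=vision.camera_params(cam);u,v=uv
    c=np.array([(u-p['cx'])/p['fx'],(v-p['cy'])/p['fy'],1.])
    w=np.array(p['rotation'])@c; e=np.array(p['eye'])
    return e+w*((z-e[2])/w[2] if d is None else d)
E
python3 - <<'E'
from h import *
for c in('scene','top'):
    im,d=vision.grab_frame(c); cv2.imwrite(f'pics/{c}0.png',im[:,:,::-1]); np.save(c+'.npy',d)
    p=vision.camera_params(c); print(c,np.round(p['eye'],3),np.round(p['rotation'],3).tolist(),p['fx'])
    for t,z in(('guard',0),('knob',.15),('gate_hinge',.1),('catch',.108),('dock',.034),('pivot',.1),('tank',0),('tank_handle',.084),('tank_rear',.034)):
        for o in pinpoint(c,t)[:3]:
            if o['confidence']>.15: print(t,np.round(o['xy'],1),round(o['confidence'],2),np.round(ray_pt(c,o['xy'],z),3))
s=r.get_state();print(s['clock'],s['eef_pos'],s['orientation'],s['width'])
E
```

```text
scene [1.047 0.603 1.293] [-1.083, -2.607, 0.784] 484.4270983883843Traceback (most recent call last):
  File "<stdin>", line 7, in <module>
  File "h.py", line 8, in ray_pt
    return e+w*((z-e[2])/w[2] if d is None else d)
                         ~^^^
IndexError: invalid index to scalar variable.
```

View pics/scene0.png

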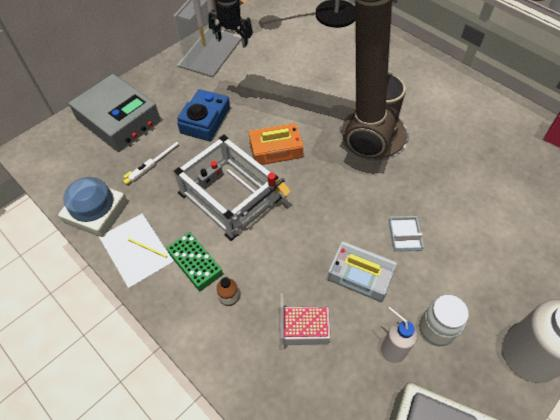

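The scene view shows the guard at about (230,185), with its knob at (272,177). The clear tank is at (363,270) and the orange look-alike at (276,143). The rotation is given as a rotation vector, so I'll fix the helper.

```bash
sed -i "s/np.array(p\['rotation'\])@c/R.from_rotvec(p['rotation']).apply(c)/" h.py
python3 - <<'E'
from h import *
for c in('scene','top'):
    im,d=vision.grab_frame(c); cv2.imwrite(f'pics/{c}0.png',im[:,:,::-1]); np.save(c+'.npy',d)
    p=vision.camera_params(c); print(c,np.round(p['eye'],3),np.round(p['rotation'],3).tolist(),p['fx'])
    for t,z in(('guard',0),('knob',.15),('gate_hinge',.1),('catch',.108),('dock',.034),('pivot',.1),('tank',0),('tank_handle',.084),('tank_rear',.034)):
        for o in pinpoint(c,t)[:3]:
            if o['confidence']>.15: print(t,np.round(o['xy'],1),round(o['confidence'],2),np.round(ray_pt(c,o['xy'],z),3))
s=r.get_state();print(s['clock'],s['eef_pos'],s['orientation'],s['width'])
print({k:np.array(v).tolist() if not np.isscalar(v) else v for k,v in vision.camera_params('wrist').items()})
E
```

```text
scene [1.047 0.603 1.293] [-1.083, -2.607, 0.784] 484.4270983883843
guard [253.  221.5] 0.91 [ 0.553 -0.036  0.   ]
guard [390.4 349.9] 0.74 [0.57  0.521 0.   ]
knob [274.1 180. ] 0.76 [ 0.469 -0.022  0.15 ]
knob [255.2 218.5] 0.62 [0.6   0.036 0.15 ]
gate_hinge [237.1 214.7] 0.97 [ 0.608 -0.036  0.1  ]
catch [360.5 277. ] 0.36 [0.511 0.35  0.108]
dock [214.7 175.7] 0.94 [ 0.534 -0.236  0.034]
dock [152.9 165.2] 0.34 [ 0.65  -0.415  0.034]
pivot [244.9 209.8] 0.65 [ 0.581 -0.033  0.1  ]
tank [275.  151.8] 0.88 [ 0.306 -0.189  0.   ]
tank [362.5 276.2] 0.79 [0.456 0.329 0.   ]
tank [244.6 208.6] 0.49 [ 0.539 -0.09   0.   ]
tank_handle [367.6 262.6] 0.73 [0.453 0.33  0.084]
tank_handle [275.2 134.2] 0.6 [ 0.301 -0.191  0.084]
tank_rear [295.5 136.8] 0.97 [ 0.229 -0.165  0.034]
tank_rear [334.5 258.3] 0.8 [0.485 0.242 0.034]
top [0.419 0.048 1.398] [-2.182, 2.169, -0.097] 436.9216733060666
guard [302.5 210.2] 0.64 [ 0.535 -0.04   0.   ]
knob [300.5 226.6] 0.74 [ 0.475 -0.025  0.15 ]
catch [299.1 238.8] 0.78 [ 0.441 -0.023  0.108]
catch [367. 209.] 0.39 [ 0.531 -0.224  0.108]
catch [300.
[... 344 characters left out ...]
0.8 [ 0.3   -0.184  0.084]
tank_rear [211.9 221. ] 0.69 [0.497 0.245 0.034]
tank_rear [340.  311.1] 0.6 [ 0.222 -0.153  0.034]
tank_rear [187.  235.3] 0.55 [0.452 0.322 0.034]
1.1 [ 0.21446169 -0.47918826  0.30389044] [-3.07229937e+00 -6.56092961e-01 -5.87276182e-05] 0.08565434737195837
{'fx': 325.19226210127806, 'fy': 325.19226210127806, 'cx': 277.8006023992021, 'cy': 216.90107299650646, 'T_tool_cam': [[-9.588559502939843e-05, -0.9610456602031959, -0.2763896340504748, 0.07071312857879357], [0.9999996702958018, -0.0003150195741556945, 0.0007484456930395054, -8.840860439740528e-05], [-0.0008063586300130033, -0.27638947115849144, 0.9610453735482465, -0.0698964444250108], [0.0, 0.0, 0.0, 1.0]]}
```

View pics/top0.png

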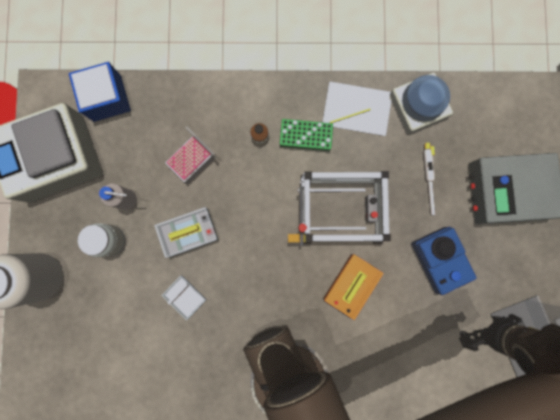

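Candidates for the tank: the clear one with the yellow fin at top (186,232), and the orange one at (354,287). The clear one fits, because orange is excluded. I'll confirm it in the wrist view as I go.

>>> {"api": "apply_moves", "payload": {
  "motion": "0 0 0.433 0.4 0.9 0.1 -1;0 0 0.433 0.4 0.9 0.1 -1;0 0 0.433 0.4 0.9 0.1 -1;0 0 0.433 0.4 0.9 0.1 -1;0 0 0.433 0.4 0.9 0.1 -1;0 0 0.433 0.4 0.9 0.1 -1;0 0 0.433 0.4 0.9 0.1 -1;0 0 0.433 0.4 0.9 0.1 -1;0 0 0.433 0.4 0.9 0.1 -1;0 0 0.433 0.4 0.9 0.1 -1;0 0 0.433 0.4 0.9 0.1 -1;0 0 0.433 0.4 0.9 0.1 -1"
}}

```text
clock: 2.3
eef_pos: [0.4146, -0.0281, 0.3538]
orientation: [-1.972, -2.445, 0.001]
force: [-0.1, -0.9, -0.6]
width: 0.0854
finger_force: 0.0
```

```bash
cat >> h.py <<'E'
def wrist(uv,z,s):
    p=vision.camera_params('wrist');T=np.array(p['T_tool_cam'])
    q=np.array([(uv[0]-p['cx'])/p['fx'],(uv[1]-p['cy'])/p['fy']]);th=np.hypot(*q)
    c=np.r_[q/th*np.sin(th),np.cos(th)]
    Rt=R.from_rotvec(s['orientation'])
    e=Rt.apply(T[:3,3])+s['eef_pos'];w=Rt.apply(T[:3,:3]@c)
    return e+w*((z-e[2])/w[2])
ALL=(('guard',0),('knob',.15),('gate_hinge',.1),('catch',.108),('dock',.034),('pivot',.1),('tank',0),('tank_handle',.084),('tank_rear',.034))
def wlook(name,ts=ALL,mc=.3):
    s=r.get_state(); im,d=vision.grab_frame('wrist'); cv2.imwrite(f'pics/{name}.png',im[:,:,::-1]); np.save(name+'.npy',d)
    for t,z in ts:
        for o in pinpoint('wrist',t)[:3]:
            if o['confidence']>mc: print(t,np.round(o['xy'],1),round(o['confidence'],2),np.round(wrist(o['xy'],z,s),3))
    return s
E
python3 - <<'E'
from h import *
s=wlook('w1');print(s['clock'],s['eef_pos'],s['orientation'],np.round(s['joints'],3))
E
```

```text
guard [362.3 209.1] 0.89 [ 0.538 -0.043  0.   ]
knob [340.5 222.5] 0.67 [ 0.473 -0.03   0.15 ]
gate_hinge [447.  239.4] 0.97 [ 0.619 -0.036  0.1  ]
catch [448.6 237.2] 0.73 [ 0.615 -0.031  0.108]
catch [307.1 206.3] 0.56 [ 0.446 -0.031  0.108]
dock [331.  340.7] 0.74 [ 0.543 -0.241  0.034]
pivot [424.1 227.5] 0.82 [ 0.583 -0.028  0.1  ]
pivot [332.3 342.3] 0.73 [ 0.521 -0.196  0.1  ]
tank [178.4 269.5] 0.79 [ 0.299 -0.19   0.   ]
tank [330.4 343.1] 0.63 [ 0.556 -0.271  0.   ]
tank_rear [128.6 239.4] 0.58 [ 0.23  -0.144  0.034]
2.3 [ 0.41463335 -0.02813046  0.35382968] [-1.97213938e+00 -2.44536855e+00  6.68306386e-04] [-0.068 -0.075 -0.137  1.509 -0.     1.29 ]
```

View pics/w1.png

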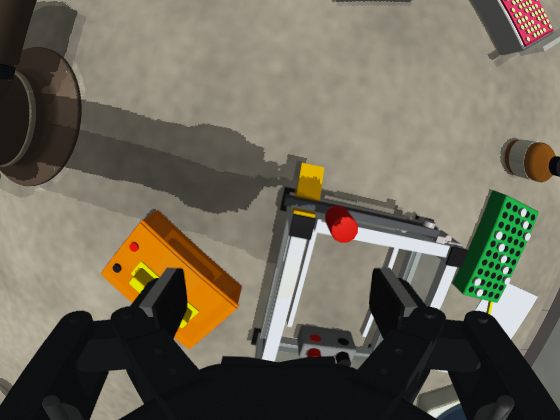

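The wrist view shows the guard with its knob at (342,224), the yellow catch at (311,180) and the orange look-alike at (175,285). The clear tank lies outside this view, on the +y side. I'll fit the guard pose from all the measurements and zoom the top view on the clear tank.

Run:
```python
from h import *
from scipy.optimize import least_squares
G=dict(o=(0,0),k=(-10,-65),h=(-4,82),c=(-10,-93),d=(200,0),p=(-10,50))
M=[('o',.553,-.036),('k',.469,-.022),('h',.608,-.036),('d',.534,-.236),('p',.581,-.033),('o',.535,-.040),('k',.475,-.025),('c',.441,-.023),('d',.537,-.247),('p',.580,-.031),
('o',.538,-.043),('k',.473,-.030),('h',.619,-.036),('c',.446,-.031),('d',.543,-.241),('p',.583,-.028)]
g=np.array([G[m[0]] for m in M])/1000;m=np.array([x[1:] for x in M])
def f(x):
    c,s=np.cos(x[2]),np.sin(x[2]);return (g@np.array([[c,s],[-s,c]])+x[:2]-m)
q=least_squares(lambda x:f(x).ravel(),[.537,-.04,-1.57],loss='soft_l1',f_scale=.004);print(q.x)
for a,b in zip(M,f(q.x)):print(a[0],np.round(b*1000,1))
im=cv2.imread('pics/top0.png')[190:275,140:240];cv2.imwrite('pics/tank.png',cv2.resize(im,None,fx=6,fy=6,interpolation=cv2.INTER_CUBIC))
```

```text
[ 0.53597877 -0.03931307 -1.57279482]
o [-17.   -3.3]
k [ 2.  -7.2]
h [10.   0.5]
d [ 1.6 -3.3]
p [5.  3.6]
o [1.  0.7]
k [-4.  -4.2]
c [ 2.  -6.1]
d [-1.4  7.7]
p [6.  1.6]
o [-2.   3.7]
k [-2.   0.8]
h [-1.   0.5]
c [-3.   1.9]
d [-7.4  1.7]
p [ 3.  -1.4]
```

View pics/tank.png

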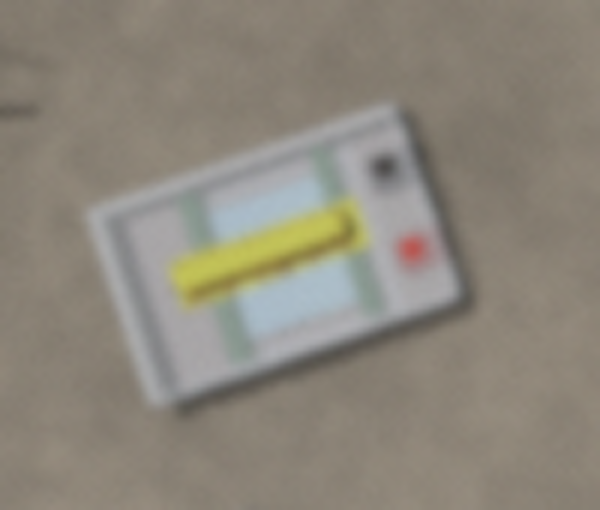

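The crop confirms the clear tank: yellow fin, green inner gates, red and black sockets facing the bay. Its yaw is about -71°. Next I'll move above the knob.

>>> {"api": "apply_moves", "payload": {
  "motion": "0 0 0.433 0.115 0 -0.08 -1;0 0 0.433 0.115 0 -0.08 -1;0 0 0.433 0.115 0 -0.08 -1;0 0 0.433 0.115 0 -0.08 -1;0 0 0.433 0.115 0 -0.08 -1;0 0 0.433 0.115 0 -0.08 -1;0 0 0.433 0.115 0 -0.08 -1;0 0 0.433 0.115 0 -0.08 -1;0 0 0.433 0.115 0 -0.08 -1;0 0 0.433 0.115 0 -0.08 -1;0 0 0.433 0.115 0 -0.08 -1"
}}

```text
clock: 3.9
eef_pos: [0.4719, -0.0293, 0.3139]
orientation: [-0.006, -3.142, 0.0]
force: [0.6, -0.2, 0.2]
width: 0.0855
finger_force: 0.0
```

Run:
```python
from h import *
s=wlook('w2');print(s['clock'],s['eef_pos'],s['orientation'],np.round(s['joints'],3))
im=cv2.imread('pics/w2.png');hsv=cv2.cvtColor(im,cv2.COLOR_BGR2HSV)
m=((hsv[...,0]<8)|(hsv[...,0]>172))&(hsv[...,1]>150)&(hsv[...,2]>60)
n,l,st,ce=cv2.connectedComponentsWithStats(m.astype(np.uint8))
for i in range(1,n):
    if st[i,4]>100: print(st[i],ce[i],wrist(ce[i],.165,s))
```

```text
guard [270.7 235.1] 0.77 [ 0.537 -0.038  0.   ]
knob [273.8 222.4] 0.58 [ 0.474 -0.032  0.15 ]
gate_hinge [274.  337.8] 0.64 [ 0.619 -0.034  0.1  ]
catch [279. 174.] 0.7 [ 0.444 -0.028  0.108]
catch [111.9 247. ] 0.53 [ 0.512 -0.195  0.108]
dock [114.  244.4] 0.78 [ 0.538 -0.236  0.034]
pivot [279.8 315.8] 0.64 [ 0.59  -0.028  0.1  ]
pivot [ 30.3 286.4] 0.4 [ 0.574 -0.342  0.1  ]
tank [144.2  48.7] 0.96 [ 0.297 -0.193  0.   ]
tank [520.5 185.4] 0.68 [0.466 0.329 0.   ]
tank_handle [114.2  31.9] 0.91 [ 0.296 -0.191  0.084]
tank_handle [558.8 195.6] 0.84 [0.462 0.328 0.084]
tank_rear [487.8 206. ] 0.87 [0.489 0.242 0.034]
3.9 [ 0.47193167 -0.02934912  0.31388673] [-5.73461295e-03 -3.14157645e+00  3.18611631e-06] [-0.062  0.027 -0.125  1.418 -0.    -0.058]
[ 261  200   33   44 1112] [276.96402878 222.41546763] [ 0.46928273 -0.02979096  0.165     ]
[ 79 226  20  21 294] [ 88.43877551 235.67346939] [ 0.48049396 -0.18234541  0.165     ]
```

View pics/w2.png

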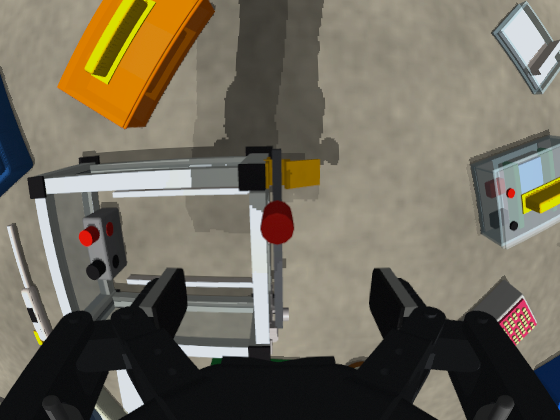

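Knob is at (277,222), giving about (0.472, -0.030), and the tool is centred on it. I'll descend and pinch.

>>> {"api": "apply_moves", "payload": {
  "motion": "0 0 0 0 -0.002 -0.1 -1;0 0 0 0 -0.002 -0.19 -1;0 0 0 0 -0.002 -0.216 -1;0 0 0 0 -0.002 -0.216 -1;0 0 0 0 -0.002 -0.216 1;0 0 0 0 -0.002 -0.216 1;0 0 0 0 -0.002 -0.216 1;0 0 0 0 -0.002 -0.216 1;0 0 0 0 -0.002 -0.216 1;0 0 0 0 -0.002 -0.216 1;0 0 0 0 -0.002 -0.216 1"
}}

```text
clock: 5.5
eef_pos: [0.4725, -0.0301, 0.207]
orientation: [0.0, 3.14, 0.0]
force: [-1.6, 0.2, 5.5]
width: 0.0228
finger_force: 58.5
```

Gripped (width 22.8 mm). I'll work out the lift and swing waypoints.

Run:
```python
import numpy as np
def k(a,f):
    L=32+115*np.cos(a)-50*np.sin(a); u=115*np.sin(a)+50*np.cos(a)-50
    v=np.array([-L,6.]);c,s=np.cos(-f),np.sin(-f)
    return np.r_[c*v[0]-s*v[1],s*v[0]+c*v[1],u]
for a in(.08,.16,.24,.3):print('lift',np.round((k(a,0)-k(0,0))/500,4))
for f in np.r_[.05,np.arange(.15,1.7,.1),1.68]:print(round(f,2),np.round(-f/np.pi,3),np.round((k(.3,f)-k(.3,0))/500,3), 'b',np.round((k(.3,f)-k(.3,.95))/500,3),np.round(-(f-.95)/np.pi,3))
```

```text
lift [0.0087 0.     0.0181]
lift [0.0189 0.     0.0354]
lift [0.0304 0.     0.0518]
lift [0.0398 0.     0.0635]
0.05 -0.016 [0.001 0.013 0.   ] b [-0.115 -0.189  0.   ] 0.286
0.15 -0.048 [0.005 0.038 0.   ] b [-0.111 -0.164  0.   ] 0.255
0.25 -0.08 [0.011 0.063 0.   ] b [-0.105 -0.139  0.   ] 0.223
0.35 -0.111 [0.02  0.086 0.   ] b [-0.097 -0.115  0.   ] 0.191
0.45 -0.143 [0.031 0.109 0.   ] b [-0.086 -0.092  0.   ] 0.159
0.55 -0.175 [0.044 0.131 0.   ] b [-0.072 -0.071  0.   ] 0.127
0.65 -0.207 [0.059 0.151 0.   ] b [-0.057 -0.05   0.   ] 0.095
0.75 -0.239 [0.076 0.17  0.   ] b [-0.04  -0.032  0.   ] 0.064
0.85 -0.271 [0.095 0.187 0.   ] b [-0.021 -0.015  0.   ] 0.032
0.95 -0.302 [0.116 0.202 0.   ] b [0. 0. 0.] -0.0
1.05 -0.334 [0.138 0.214 0.   ] b [0.022 0.013 0.   ] -0.032
1.15 -0.366 [0.161 0.225 0.   ] b [0.045 0.023 0.   ] -0.064
1.25 -0.398 [0.185 0.233 0.   ] b [0.069 0.031 0.   ] -0.095
1.35 -0.43 [0.21  0.239 0.   ] b [0.094 0.037 0.   ] -0.127
1.45 -0.462 [0.235 0.242 0.   ] b [0.119 0.04  0.   ] -0.159
1.55 -0.493 [0.261 0.242 0.   ] b [0.145 0.041 0.   ] -0.191
1.65 -0.525 [0.286 0.24  0.   ] b [0.17  0.039 0.   ] -0.223
1.68 -0.535 [0.294 0.239 0.   ] b [0.178 0.038 0.   ] -0.232
```

>>> {"api": "apply_moves", "payload": {
  "motion": "0 0 0 0.0087 0 0.018 1;0 0 0 0.019 0 0.035 1;0 0 0 0.030 0 0.052 1;0 0 0 0.040 0 0.0635 1;0 0 0 0.040 0 0.0635 1;0 0 0 0.040 0 0.0635 1"
}}

```text
clock: 6.1
eef_pos: [0.4923, -0.03, 0.2377]
orientation: [-0.0, 3.141, 0.001]
force: [2.6, 2.8, -5.5]
width: 0.0226
finger_force: 59.4
```

Lifted with low forces. Now the first half of the swing.

>>> {"api": "apply_moves", "payload": {
  "motion": "0 0 -0.016 0.001 0.013 0 1;0 0 -0.048 0.005 0.038 0 1;0 0 -0.080 0.011 0.063 0 1;0 0 -0.111 0.020 0.086 0 1;0 0 -0.143 0.031 0.109 0 1;0 0 -0.175 0.044 0.131 0 1;0 0 -0.207 0.059 0.151 0 1;0 0 -0.239 0.076 0.170 0 1;0 0 -0.271 0.095 0.187 0 1;0 0 -0.302 0.116 0.202 0 1;0 0 -0.302 0.116 0.202 0 1"
}}

```text
clock: 7.2
eef_pos: [0.5502, 0.0716, 0.2378]
orientation: [-1.435, -2.794, -0.001]
force: [-2.0, 2.2, -1.3]
width: 0.0226
finger_force: 59.9
```

>>> {"api": "apply_moves", "payload": {
  "motion": "0 0 -0.032 0.022 0.013 0 1;0 0 -0.064 0.045 0.023 0 1;0 0 -0.095 0.069 0.031 0 1;0 0 -0.127 0.094 0.037 0 1;0 0 -0.159 0.119 0.040 0 1;0 0 -0.191 0.145 0.041 0 1;0 0 -0.223 0.170 0.039 0 1;0 0 -0.232 0.178 0.038 0 1;0 0 -0.232 0.178 0.038 0 1;0 0 -0.232 0.178 0.038 0 1"
}}

```text
clock: 8.2
eef_pos: [0.6386, 0.09, 0.2382]
orientation: [-2.334, -2.102, -0.002]
force: [-0.6, 5.2, -0.5]
width: 0.0226
finger_force: 60.0
```

>>> {"api": "apply_moves", "payload": {
  "motion": "0 0 0 0.001 0.010 -0.012 1;0 0 0 0.002 0.021 -0.028 1;0 0 0 0.003 0.031 -0.046 1;0 0 0 0.0044 0.0395 -0.0625 1;0 0 0 0.0044 0.0395 -0.0625 1;0 0 0 0.0044 0.0395 -0.0625 -1;0 0 0 0.0044 0.0395 -0.0625 -1;0 0 0 0.0044 0.0395 -0.0625 -1;0 0 0 0.0044 0.0395 -0.0625 -1;0 0 0 0.0044 0.0395 0.04 -1;0 0 0 0.0044 0.0395 0.14 -1;0 0 0 0.0044 0.0395 0.17 -1"
}}

```text
clock: 9.4
eef_pos: [0.6417, 0.1094, 0.3282]
orientation: [2.334, 2.097, 0.009]
force: [0.4, 0.2, 0.7]
width: 0.0858
finger_force: 0.0
```

>>> {"api": "apply_moves", "payload": {
  "motion": "0 0 0.14 -0.367 0.433 -0.04 -1;0 0 0.14 -0.367 0.433 -0.04 -1;0 0 0.14 -0.367 0.433 -0.04 -1;0 0 0.14 -0.367 0.433 -0.04 -1;0 0 0.14 -0.367 0.433 -0.04 -1;0 0 0.14 -0.367 0.433 -0.04 -1;0 0 0.14 -0.367 0.433 -0.04 -1;0 0 0.14 -0.367 0.433 -0.04 -1"
}}

```text
clock: 10.2
eef_pos: [0.4572, 0.3265, 0.3026]
orientation: [1.82, 2.56, -0.0]
force: [-0.4, 0.4, 0.0]
width: 0.0855
finger_force: 0.0
```

Run:
```python
from h import *
s=wlook('w3',ALL[1:]);print(s['clock'],s['eef_pos'],s['orientation'],np.round(s['joints'],3))
im=cv2.imread('pics/w3.png');hsv=cv2.cvtColor(im,cv2.COLOR_BGR2HSV)
m=(hsv[...,0]>22)&(hsv[...,0]<34)&(hsv[...,1]>140)&(hsv[...,2]>150)
n,l,st,ce=cv2.connectedComponentsWithStats(m.astype(np.uint8))
for i in range(1,n):
    if st[i,4]>200:
        P=np.array([wrist(p[::-1],.096,s)[:2] for p in np.argwhere(l==i)]);c,sz,a=cv2.minAreaRect((P*1000).astype(np.float32));print(st[i],c,sz,a)
```

```text
tank [117.1 414.7] 0.98 [ 0.306 -0.191  0.   ]
tank [283.4 191.1] 0.6 [0.466 0.323 0.   ]
tank_handle [279.9 210.3] 0.76 [0.462 0.321 0.084]
tank_rear [275.9 266.1] 0.69 [0.484 0.245 0.034]
10.2 [0.45718847 0.3265159  0.3025969 ] [ 1.82003118e+00  2.56003269e+00 -4.14624665e-04] [ 6.200e-01  1.960e-01  4.100e-02  1.416e+00 -1.000e-03  1.856e+00]
[266 153  27  38 740] (448.69793701171875, 356.11566162109375) (22.13420295715332, 32.25819396972656) 19.62721824645996
[268 205  26  53 894] (467.56982421875, 305.1797790527344) (22.916179656982422, 49.310218811035156) 20.02434730529785
```

View pics/w3.png

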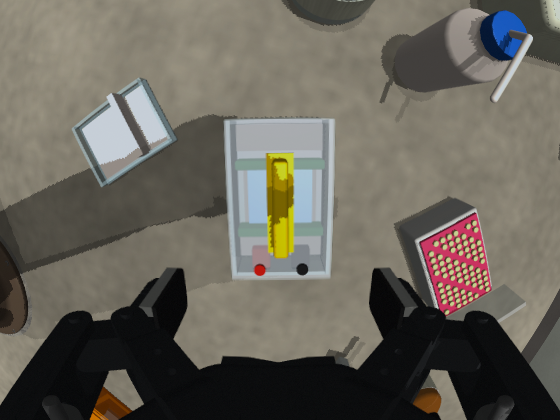

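The clear tank is centred, fin at (281,205), sockets at (260,270) and (302,269) facing the bay. Yaw offset is about 20° and the centre about (0.460, 0.325). I'll descend and grip the fin just above the lid.

>>> {"api": "apply_moves", "payload": {
  "motion": "0 0 0.0045 0.006 -0.003 -0.1 -1;0 0 0.0045 0.006 -0.003 -0.2 -1;0 0 0.0045 0.006 -0.003 -0.29 -1;0 0 0.0045 0.006 -0.003 -0.321 -1;0 0 0.0045 0.006 -0.003 -0.321 -1;0 0 0.0045 0.006 -0.003 -0.321 1;0 0 0.0045 0.006 -0.003 -0.321 1;0 0 0.0045 0.006 -0.003 -0.321 1;0 0 0.0045 0.006 -0.003 -0.321 1;0 0 0.0045 0.006 -0.003 -0.321 1;0 0 0.0045 0.006 -0.003 -0.321 1;0 0 0.0045 0.006 -0.003 -0.321 1"
}}

```text
clock: 11.85
eef_pos: [0.4605, 0.3246, 0.1427]
orientation: [-1.804, -2.572, -0.001]
force: [-3.7, -1.0, 6.1]
width: 0.0131
finger_force: 62.4
```

Run:
```python
from h import *
for c in('top','scene'):
    im,d=vision.grab_frame(c);cv2.imwrite(f'pics/{c}1.png',im[:,:,::-1])
    for t,z in ALL:
        for o in pinpoint(c,t)[:2]:
            if o['confidence']>.3: print(c,t,np.round(o['xy'],1),round(o['confidence'],2),np.round(ray_pt(c,o['xy'],z),3))
s=r.get_state();print(s['clock'],s['eef_pos'],s['moment'],np.round(s['joints'],3))
```

```text
top knob [250.5 167. ] 0.83 [0.647 0.12  0.15 ]
top knob [305.9 134. ] 0.45 [ 0.745 -0.04   0.15 ]
top gate_hinge [302.9 178.4] 0.76 [ 0.622 -0.035  0.1  ]
top catch [298.5 238.6] 0.71 [ 0.442 -0.021  0.108]
top catch [371.  207.8] 0.61 [ 0.534 -0.236  0.108]
top dock [371.2 208.3] 0.79 [ 0.539 -0.253  0.034]
top pivot [290.8 175.6] 0.87 [0.631 0.001 0.1  ]
top tank [191.3 234.3] 0.84 [0.456 0.315 0.   ]
top tank_handle [355.1 286.7] 0.77 [ 0.301 -0.191  0.084]
top tank_handle [177.7 232. ] 0.66 [0.46  0.34  0.084]
top tank_rear [337.5 306.8] 0.64 [ 0.235 -0.145  0.034]
top tank_rear [210.9 222.7] 0.56 [0.491 0.248 0.034]
scene guard [255.9 221.4] 0.57 [ 0.547 -0.029  0.   ]
scene guard [213.6 177.9] 0.56 [ 0.529 -0.254  0.   ]
scene knob [266.8 247.4] 0.92 [0.64  0.125 0.15 ]
scene knob [238.8 217.6] 0.36 [0.63  0.001 0.15 ]
scene gate_hinge [234.9 217.3] 0.93 [ 0.619 -0.034  0.1  ]
scene catch [276.7 182.2] 0.59 [ 0.448 -0.034  0.108]
scene catch [438.1 328.9] 0.46 [0.484 0.58  0.108]
scene dock [213.2 177. ] 0.71 [ 0.541 -0.235  0.034]
scene pivot [239.7 222.8] 0.84 [ 0.622 -0.01   0.1  ]
scene pivot [238.9 217.2] 0.59 [ 0.61  -0.026  0.1  ]
scene tank [276.1 149.7] 0.76 [ 0.297 -0.193  0.   ]
scene tank [364.3 277.6] 0.74 [0.456 0.336 0.   ]
scene tank_handle [275.6 136.8] 0.84 [ 0.308 -0.182  0.084]
scene tank_handle [364.9 267.2] 0.73 [0.469 0.334 0.084]
scene tank_rear [331.3 259.3] 0.62 [0.494 0.237 0.034]
scene tank_rear [295.4 139.9] 0.59 [ 0.239 -0.156  0.034]
12.85 [0.46051159 0.32461324 0.14273527] [-0.14855668  0.48719871 -0.01897405] [ 0.614  0.244 -0.253  1.073  0.     1.838]
```

View pics/top1.png

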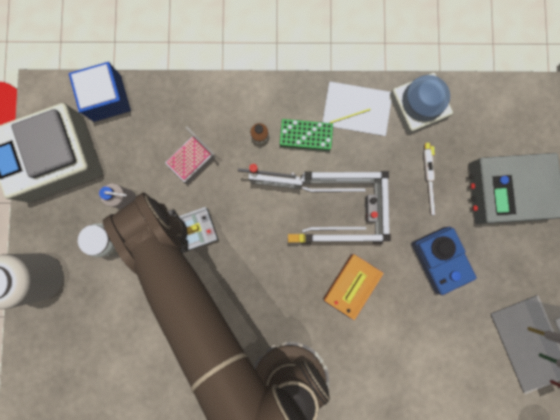

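The gate stands fully open with the bar down, knob at (253,168), clear of the gateway. The tank is gripped at about (198,228). I'll slide it into line with the bay.

>>> {"api": "apply_moves", "payload": {
  "motion": "0 0 -0.006 0.008 -0.02 0 1;0 0 -0.022 0.031 -0.078 0 1;0 0 -0.039 0.054 -0.136 0 1;0 0 -0.055 0.077 -0.194 0 1;0 0 -0.072 0.1 -0.252 0 1;0 0 -0.088 0.122 -0.31 0 1;0 0 -0.105 0.145 -0.362 0 1;0 0 -0.1105 0.153 -0.389 0 1;0 0 -0.1105 0.153 -0.389 0 1;0 0 -0.1105 0.153 -0.389 0 1"
}}

```text
clock: 13.85
eef_pos: [0.5381, 0.129, 0.1427]
orientation: [2.22, 2.217, -0.001]
force: [2.5, -5.2, 4.5]
width: 0.0129
finger_force: 62.4
```

Run:
```python
from h import *
s=wlook('w4',[a for a in ALL if a[0] in('tank_rear','dock','guard','tank','gate_hinge','catch')],.4)
print(s['clock'],s['eef_pos'],s['orientation'],s['force'],s['moment'],s['width'])
for p in ((0.537-.0575,-.15,.014),(0.537+.0575,-.15,.014)):print(p)
```

```text
tank [280.1 233.5] 0.9 [0.541 0.126 0.   ]
tank [540.7 387.9] 0.73 [ 0.888 -0.1   -0.   ]
13.85 [0.5380752  0.12901704 0.14271379] [ 2.21992360e+00  2.21712419e+00 -6.27726631e-04] [ 2.49413944 -5.20473682  4.51186563] [-0.97472036 -0.63539967 -0.18330954] 0.012882643174595802
(0.47950000000000004, -0.15, 0.014)
(0.5945, -0.15, 0.014)
```

View pics/w4.png

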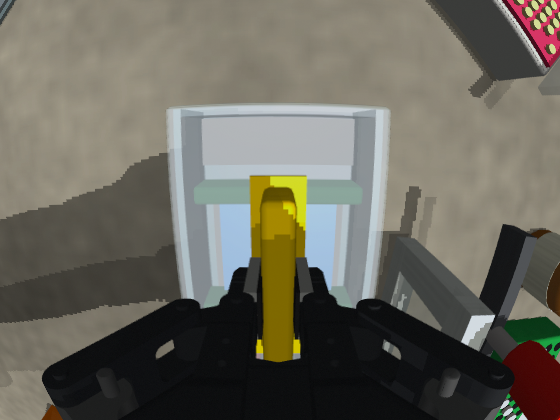

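The tank is square and centred in the grip (edges 168 and 388, centre 278 px). Now I'll slide it in.

>>> {"api": "apply_moves", "payload": {
  "motion": "0 0 0 0 -0.02 0 1;0 0 0 0 -0.06 0 1;0 0 0 0 -0.1 0 1;0 0 0 0 -0.14 0 1;0 0 0 0 -0.18 0 1;0 0 0 0 -0.21 0 1;0 0 0 0 -0.24 0 1;0 0 0 0 -0.27 0 1;0 0 0 0 -0.3 0 1;0 0 0 0 -0.3 0 1"
}}

```text
clock: 15.2
eef_pos: [0.5372, -0.0205, 0.1427]
orientation: [2.22, 2.221, 0.0]
force: [-0.5, -1.8, 5.9]
width: 0.0126
finger_force: 62.6
```

Run:
```python
from h import *
im,d=vision.grab_frame('top');c=im[140:260,230:400,::-1]
cv2.imwrite('pics/top2.png',cv2.resize(c,None,fx=4.5,fy=4.5,interpolation=cv2.INTER_CUBIC))
for t,z in ALL:
        for o in pinpoint('top',t)[:2]:
            if o['confidence']>.3: print(t,np.round(o['xy'],1),round(o['confidence'],2),np.round(ray_pt('top',o['xy'],z),3))
```

```text
knob [253.8 167.6] 0.66 [0.645 0.11  0.15 ]
dock [370.  210.7] 0.58 [ 0.532 -0.249  0.034]
pivot [291.5 174.5] 0.97 [ 0.634 -0.001  0.1  ]
tank [350.1 284.2] 0.83 [ 0.301 -0.19   0.   ]
tank_handle [354.7 286.7] 0.81 [ 0.301 -0.19   0.084]
tank_rear [338.6 311.1] 0.71 [ 0.222 -0.149  0.034]
```

View pics/top2.png

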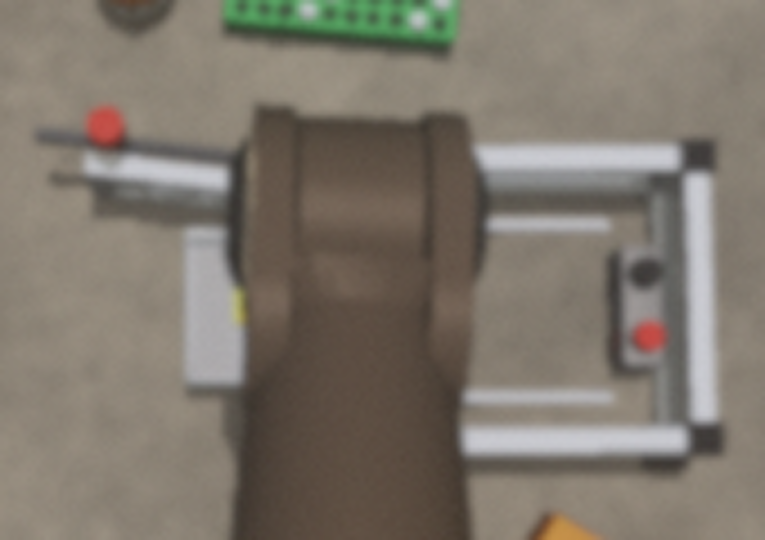

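The tank is entering straight, centred between the strips (crop rows 224 and 397; tank 228–388). Continuing towards the block.

>>> {"api": "apply_moves", "payload": {
  "motion": "0 0 0 0 -0.02 0 1;0 0 0 0 -0.05 0 1;0 0 0 0 -0.08 0 1;0 0 0 0 -0.11 0 1;0 0 0 0 -0.14 0 1;0 0 0 0 -0.17 0 1;0 0 0 0 -0.2 0 1;0 0 0 0 -0.225 0 1;0 0 0 0 -0.245 0 1;0 0 0 0 -0.254 0 1;0 0 0 0 -0.254 0 1"
}}

```text
clock: 16.8
eef_pos: [0.5374, -0.146, 0.1427]
orientation: [-2.219, -2.223, -0.003]
force: [-0.0, 3.8, 5.6]
width: 0.0128
finger_force: 62.7
```

>>> {"api": "apply_moves", "payload": {
  "motion": "0 0 0 0 -0.004 0 1;0 0 0 0 -0.008 0 1;0 0 0 0 -0.012 0 1;0 0 0 0 -0.014 0 1;0 0 0 0 -0.014 0 1"
}}

```text
clock: 17.3
eef_pos: [0.5373, -0.152, 0.1427]
orientation: [-2.217, -2.223, -0.005]
force: [0.2, 7.5, 6.1]
width: 0.0129
finger_force: 62.8
```

>>> {"api": "apply_moves", "payload": {
  "motion": "0 0 0 0 -0.004 0 1;0 0 0 0 -0.008 0 1;0 0 0 0 -0.012 0 1;0 0 0 0 -0.012 0 1"
}}

```text
clock: 17.7
eef_pos: [0.537, -0.1554, 0.1428]
orientation: [-2.212, -2.222, -0.012]
force: [-1.5, 18.6, 11.5]
width: 0.0126
finger_force: 63.3
```

>>> {"api": "apply_moves", "payload": {
  "motion": "0 0 0 0 -0.004 0 1;0 0 0 0 -0.008 0 1;0 0 0 0 -0.008 0 1"
}}

```text
clock: 18.0
eef_pos: [0.537, -0.1562, 0.1432]
orientation: [-2.206, -2.221, -0.021]
force: [-2.5, 33.1, 16.1]
width: 0.013
finger_force: 64.1
```

Contact with the block is confirmed: force builds and the motion has stopped. I'll ease the push off so that nothing tips, then release.

>>> {"api": "apply_moves", "payload": {
  "motion": "0 0 0 0 0.006 0 1;0 0 0 0 0.011 0 1;0 0 0 0 0.011 0 1"
}}

```text
clock: 18.3
eef_pos: [0.5371, -0.1551, 0.1427]
orientation: [-2.214, -2.224, -0.006]
force: [-2.3, 11.4, 9.7]
width: 0.0129
finger_force: 63.1
```

>>> {"api": "apply_moves", "payload": {
  "motion": "0 0 0 0 0 0 -1;0 0 0 0 0 0 -1;0 0 0 0 0 0 -1;0 0 0 0 0 0 -1;0 0 0 0 0 0 -1;0 0 0 0 0 0.06 -1;0 0 0 0 0 0.15 -1;0 0 0 0 0 0.24 -1;0 0 0 0 0 0.33 -1;0 0 0 0 0 0.33 -1"
}}

```text
clock: 19.3
eef_pos: [0.5387, -0.1591, 0.3141]
orientation: [2.215, 2.214, 0.008]
force: [0.0, 0.2, -0.1]
width: 0.0856
finger_force: 0.0
```

Run:
```python
from h import *
s=wlook('w5',ALL,.4)
print(s['clock'],s['eef_pos'],s['orientation'],s['force'],s['moment'],s['width'])
```

```text
knob [168.5  60.6] 0.6 [ 0.461 -0.038  0.15 ]
knob [376.5  34.8] 0.44 [ 0.613 -0.018  0.15 ]
gate_hinge [366.9  68.4] 0.69 [ 0.62  -0.036  0.1  ]
catch [164.6  61.8] 0.96 [ 0.444 -0.029  0.108]
dock [275.4 257.6] 0.73 [ 0.539 -0.24   0.034]
dock [367.8  64. ] 0.41 [ 0.64  -0.018  0.034]
pivot [374.8  34. ] 0.85 [ 0.628 -0.002  0.1  ]
pivot [167.4  63.5] 0.48 [ 0.444 -0.029  0.1  ]
tank [277.  185.6] 0.83 [ 0.542 -0.161  0.   ]
tank [ 97.  210.9] 0.7 [ 0.297 -0.191  0.   ]
tank_handle [ 61.3 230.6] 0.91 [ 0.295 -0.191  0.084]
tank_handle [273.5 199.6] 0.76 [ 0.538 -0.159  0.084]
tank_rear [ 42.2 182.3] 0.75 [ 0.233 -0.142  0.034]
tank_rear [273.  255.8] 0.69 [ 0.536 -0.238  0.034]
19.3 [ 0.53870462 -0.15914368  0.31407573] [2.21547534 2.21431931 0.00761042] [ 0.04592117  0.17402518 -0.11488359] [ 0.00387815 -0.05009304 -0.01008897] 0.08556068048664166
```

View pics/w5.png

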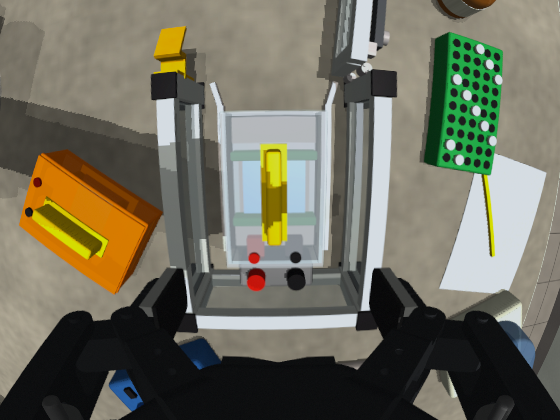

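The tank sits straight between the strips with its sockets at the block: tank_rear at -0.238 against dock at -0.240. To be sure it is home without tipping it, I'll nudge it low on its trailing face with closed fingers and watch the force.

>>> {"api": "apply_moves", "payload": {
  "motion": "0 0 0 -0.003 0.1 0 1;0 0 0 -0.003 0.2 0 1;0 0 0 -0.003 0.268 0 1;0 0 0 -0.003 0.268 0 1;0 0 0 -0.003 0.268 -0.1 1;0 0 0 -0.003 0.268 -0.2 1;0 0 0 -0.003 0.268 -0.3 1;0 0 0 -0.003 0.268 -0.38 1;0 0 0 -0.003 0.268 -0.398 1;0 0 0 -0.003 0.268 -0.398 1"
}}

```text
clock: 20.8
eef_pos: [0.5348, -0.0248, 0.1071]
orientation: [-2.221, -2.219, 0.004]
force: [-0.0, 0.4, 1.8]
width: 0.0004
finger_force: 0.0
```

>>> {"api": "apply_moves", "payload": {
  "motion": "0 0 0 0 -0.02 0 1;0 0 0 0 -0.04 0 1;0 0 0 0 -0.052 0 1;0 0 0 0 -0.06 0 1;0 0 0 0 -0.068 0 1;0 0 0 0 -0.068 0 1"
}}

```text
clock: 21.4
eef_pos: [0.5357, -0.059, 0.1084]
orientation: [2.222, 2.22, 0.0]
force: [-0.0, -0.5, -0.8]
width: 0.0004
finger_force: 0.0
```

>>> {"api": "apply_moves", "payload": {
  "motion": "0 0 0 0 -0.004 0 1;0 0 0 0 -0.008 0 1;0 0 0 0 -0.012 0 1;0 0 0 0 -0.016 0 1;0 0 0 0 -0.016 0 1"
}}

```text
clock: 21.9
eef_pos: [0.5355, -0.064, 0.1081]
orientation: [-2.216, -2.22, -0.007]
force: [-1.3, 10.9, 1.9]
width: 0.0002
finger_force: 6.0
```

>>> {"api": "apply_moves", "payload": {
  "motion": "0 0 0 0 -0.004 0 1;0 0 0 0 -0.008 0 1;0 0 0 0 -0.008 0 1"
}}

```text
clock: 22.2
eef_pos: [0.5354, -0.0646, 0.1082]
orientation: [-2.209, -2.218, -0.017]
force: [-0.0, 26.8, 4.2]
width: -0.0002
finger_force: 13.7
```

Solid contact: 27 N with almost no motion, so the tank is home. I'll retreat and go above the knob on the open gate.

>>> {"api": "apply_moves", "payload": {
  "motion": "0 0 0 0 0.06 0 1;0 0 0 0 0.09 0 1;0 0 0 0 0.09 0.1 1;0 0 0 0 0.09 0.2 1;0 0 0 0 0.09 0.3 1;0 0 0 0 0.09 0.4 -1;0 0 0 0 0.09 0.42 -1;0 0 -0.0345 0.07 0.18 0.42 -1;0 0 -0.0345 0.14 0.27 0.42 -1;0 0 -0.0345 0.211 0.364 0.42 -1;0 0 -0.0345 0.211 0.364 0.42 -1;0 0 -0.0345 0.211 0.364 0.42 -1"
}}

```text
clock: 23.4
eef_pos: [0.6426, 0.1142, 0.3157]
orientation: [-2.334, -2.101, 0.003]
force: [0.6, -0.6, 0.4]
width: 0.0853
finger_force: 0.0
```

Run:
```python
from h import *
s=wlook('w6',ALL,.4)
print(s['clock'],s['eef_pos'],s['orientation'],s['width'])
im=cv2.imread('pics/w6.png');hsv=cv2.cvtColor(im,cv2.COLOR_BGR2HSV)
m=((hsv[...,0]<8)|(hsv[...,0]>172))&(hsv[...,1]>150)&(hsv[...,2]>60)
n,l,st,ce=cv2.connectedComponentsWithStats(m.astype(np.uint8))
for i in range(1,n):
    if st[i,4]>100: print(st[i],ce[i],wrist(ce[i],.165,s))
```

```text
guard [12.6 80.2] 0.49 [0.265 0.327 0.   ]
knob [275.4 225.4] 0.75 [0.64 0.11 0.15]
gate_hinge [272.1 341.9] 0.6 [ 0.62  -0.038  0.1  ]
gate_hinge [388.  190.5] 0.43 [0.746 0.117 0.1  ]
catch [274.8 317. ] 0.59 [0.628 0.    0.108]
pivot [278.3 317.7] 0.83 [ 0.63  -0.006  0.1  ]
tank [107.6 374.7] 0.96 [ 0.301 -0.189  0.   ]
tank [232.4 367.4] 0.79 [ 0.542 -0.163 -0.   ]
tank_handle [ 84.9 407.9] 0.6 [ 0.29  -0.195  0.084]
23.4 [0.64256954 0.11422261 0.31568612] [-2.33416334 -2.10088092  0.00293441] 0.08530291998809442
[ 262  205   33   44 1112] [277.79856115 226.70953237] [0.64270876 0.11375466 0.165     ]
```

>>> {"api": "apply_moves", "payload": {
  "motion": "0 0 0 -0.002 -0.008 -0.1 -1;0 0 0 -0.002 -0.008 -0.19 -1;0 0 0 -0.002 -0.008 -0.217 -1;0 0 0 -0.002 -0.008 -0.217 -1;0 0 0 -0.002 -0.008 -0.217 1;0 0 0 -0.002 -0.008 -0.217 1;0 0 0 -0.002 -0.008 -0.217 1;0 0 0 -0.002 -0.008 -0.217 1;0 0 0 -0.002 -0.008 -0.217 1;0 0 0 -0.002 -0.008 -0.217 1;0 0 0 -0.002 -0.008 -0.217 1"
}}

```text
clock: 25.0
eef_pos: [0.6407, 0.1077, 0.2111]
orientation: [2.338, 2.097, 0.003]
force: [1.6, 0.7, 5.4]
width: 0.0225
finger_force: 58.5
```

>>> {"api": "apply_moves", "payload": {
  "motion": "0 0 0 -0.001 -0.0087 0.018 1;0 0 0 -0.002 -0.019 0.035 1;0 0 0 -0.003 -0.030 0.052 1;0 0 0 -0.0044 -0.0396 0.0635 1;0 0 0 -0.0044 -0.0396 0.0635 1;0 0 0 -0.0044 -0.0396 0.0635 1"
}}

```text
clock: 25.6
eef_pos: [0.6374, 0.0862, 0.2405]
orientation: [-2.34, -2.096, 0.005]
force: [-1.6, -5.8, -10.4]
width: 0.0222
finger_force: 59.6
```

Run:
```python
import numpy as np
def k(a,f):
    L=32+115*np.cos(a)-50*np.sin(a); u=115*np.sin(a)+50*np.cos(a)-50
    v=np.array([-L,6.]);c,s=np.cos(-f),np.sin(-f)
    return np.r_[c*v[0]-s*v[1],s*v[0]+c*v[1],u]
for b,F in((1.68,np.arange(1.63,.8,-.1)),(.83,np.r_[np.arange(.73,0,-.1),0])):
  for f in F:print(round(f,2),np.round((b-f)/np.pi,3),np.round((k(.3,f)-k(.3,b))/500,3))
```

```text
1.63 0.016 [-0.013  0.002  0.   ]
1.53 0.048 [-0.038  0.003  0.   ]
1.43 0.08 [-0.063  0.002  0.   ]
1.33 0.111 [-0.089 -0.002  0.   ]
1.23 0.143 [-0.113 -0.008  0.   ]
1.13 0.175 [-0.137 -0.016  0.   ]
1.03 0.207 [-0.16  -0.027  0.   ]
0.93 0.239 [-0.182 -0.04   0.   ]
0.83 0.271 [-0.202 -0.056  0.   ]
0.73 0.032 [-0.019 -0.017  0.   ]
0.63 0.064 [-0.036 -0.036  0.   ]
0.53 0.095 [-0.051 -0.057  0.   ]
0.43 0.127 [-0.063 -0.079  0.   ]
0.33 0.159 [-0.074 -0.102  0.   ]
0.23 0.191 [-0.082 -0.126  0.   ]
0.13 0.223 [-0.088 -0.151  0.   ]
0.03 0.255 [-0.091 -0.176  0.   ]
0.0 0.264 [-0.091 -0.184  0.   ]
```

>>> {"api": "apply_moves", "payload": {
  "motion": "0 0 0.016 -0.013 0.002 0 1;0 0 0.048 -0.038 0.003 0 1;0 0 0.080 -0.063 0.002 0 1;0 0 0.111 -0.089 -0.002 0 1;0 0 0.143 -0.113 -0.008 0 1;0 0 0.175 -0.137 -0.016 0 1;0 0 0.207 -0.160 -0.027 0 1;0 0 0.239 -0.182 -0.040 0 1;0 0 0.271 -0.202 -0.056 0 1;0 0 0.271 -0.202 -0.056 0 1"
}}

```text
clock: 26.6
eef_pos: [0.5379, 0.0573, 0.2406]
orientation: [1.26, 2.873, -0.005]
force: [11.9, -7.8, -18.0]
width: 0.0226
finger_force: 60.2
```

>>> {"api": "apply_moves", "payload": {
  "motion": "0 0 0.032 -0.019 -0.017 0 1;0 0 0.064 -0.036 -0.036 0 1;0 0 0.095 -0.051 -0.057 0 1;0 0 0.127 -0.063 -0.079 0 1;0 0 0.159 -0.074 -0.102 0 1;0 0 0.191 -0.082 -0.126 0 1;0 0 0.223 -0.088 -0.151 0 1;0 0 0.223 -0.088 -0.151 0 1"
}}

```text
clock: 27.4
eef_pos: [0.4973, -0.0169, 0.2406]
orientation: [0.196, 3.127, 0.0]
force: [23.6, 0.4, -27.4]
width: 0.0223
finger_force: 60.5
```

The residual force points along the bar's radius, towards the pivot, so it is a small arc mismatch. I'll correct for it while finishing the swing.

>>> {"api": "apply_moves", "payload": {
  "motion": "0 0 0 0.006 0 -0.007 1;0 0 0.016 0.004 -0.012 -0.008 1;0 0 0.032 0.003 -0.024 -0.008 1;0 0 0.041 0.003 -0.032 -0.008 1;0 0 0.041 0.003 -0.035 -0.008 1;0 0 0.041 0.003 -0.035 -0.008 1"
}}

```text
clock: 28.0
eef_pos: [0.4953, -0.0308, 0.2387]
orientation: [-0.004, 3.138, 0.011]
force: [2.2, 13.5, -3.4]
width: 0.0224
finger_force: 63.3
```

The gate is shut against its stop (y matches the original shut position, 13 N). I'll lower the bar, release and rise.

>>> {"api": "apply_moves", "payload": {
  "motion": "0 0 0 -0.012 0 -0.010 1;0 0 0 -0.023 0 -0.023 1;0 0 0 -0.034 0 -0.037 1;0 0 0 -0.045 0 -0.053 1;0 0 0 -0.045 0.002 -0.053 1;0 0 0 -0.045 0.002 -0.053 1"
}}

```text
clock: 28.6
eef_pos: [0.4729, -0.0306, 0.2127]
orientation: [-0.005, 3.137, 0.007]
force: [1.5, 8.2, -0.4]
width: 0.0222
finger_force: 61.9
```

>>> {"api": "apply_moves", "payload": {
  "motion": "0 0 0 0 0.002 0 -1;0 0 0 0 0.002 0 -1;0 0 0 0 0.002 0 -1;0 0 0 0 0.002 0 -1;0 0 0 0 0.002 0 -1;0 0 0 0 0.002 0.06 -1;0 0 0 0 0.002 0.15 -1;0 0 0 0 0.002 0.202 -1;0 0 0 0 0.002 0.202 -1;0 0 0 0 0.002 0.202 -1"
}}

```text
clock: 29.6
eef_pos: [0.4722, -0.0313, 0.312]
orientation: [-0.002, 3.141, -0.0]
force: [-0.3, 0.2, -0.2]
width: 0.0851
finger_force: 0.0
```

Run:
```python
from h import *
s=wlook('w7',ALL,.4)
print(s['clock'],s['eef_pos'],s['orientation'],s['width'])
a=cv2.imread('pics/w2.png');im=cv2.imread('pics/w7.png');hsv=cv2.cvtColor(im,cv2.COLOR_BGR2HSV)
m=((hsv[...,0]<8)|(hsv[...,0]>172))&(hsv[...,1]>150)&(hsv[...,2]>60)
n,l,st,ce=cv2.connectedComponentsWithStats(m.astype(np.uint8))
for i in range(1,n):
    if st[i,4]>100: print(st[i],ce[i],wrist(ce[i],.165,s))
# depth at knob top and along the bar vs first look
d0,d1=np.load('w2.npy'),np.load('w7.npy')
for nm,d in(('w2',d0),('w7',d1)):print(nm,[round(float(np.median(d[v-2:v+3,u-1:u+2])),3) for u,v in((277,215),(277,190),(281,262),(281,280),(281,295),(279,310))])
```

```text
guard [269.3 237.9] 0.79 [ 0.54  -0.042  0.   ]
knob [279.2 224.4] 0.73 [ 0.475 -0.03   0.15 ]
gate_hinge [276.1 340.1] 0.7 [ 0.621 -0.033  0.1  ]
catch [277.4 174.8] 0.94 [ 0.444 -0.032  0.108]
catch [275.5 220.1] 0.58 [ 0.485 -0.033  0.108]
dock [111.2 243.5] 0.62 [ 0.538 -0.241  0.034]
pivot [280.1 312.9] 0.85 [ 0.586 -0.029  0.1  ]
tank [184.6 238.2] 0.59 [ 0.542 -0.151  0.   ]
tank [147.4  48.5] 0.57 [ 0.299 -0.191  0.   ]
tank_handle [158.2 266.3] 0.92 [ 0.543 -0.158  0.084]
tank_handle [112.1  33.5] 0.57 [ 0.3   -0.196  0.084]
29.6 [ 0.47217275 -0.03133445  0.311982  ] [-2.01448259e-03  3.14068624e+00 -1.72021121e-04] 0.08510809678211656
[ 264  200   33   45 1126] [279.70071048 222.47069272] [ 0.46911255 -0.02989114  0.165     ]
[ 79 225  19  21 286] [ 88.20979021 234.95804196] [ 0.48033958 -0.1830949   0.165     ]
w2 [0.222, 0.28, 0.299, 0.304, 0.308, 0.313]
w7 [0.22, 0.278, 0.296, 0.301, 0.306, 0.31]
```

Knob position and bar depths match the original latched state, and the tank handle is at (0.543, -0.158). The bar is down behind the catch, so I'll hand in.

```bash
python3 -c "
from rig import r
print(r.finish_job())"
```

```text
the job is handed in; nothing more can be done
None
```

The job is handed in at about 30 s: the tank is against the terminal block, the gate is shut, and camera depths put the bar back down behind its catch. While pushing home I pressed to 33 N and the tool tilted about 1°, so the tank may have tipped very slightly before I eased off and finished with a low push.

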